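# Scrub the steel beaker with the long brush

### The job

The tall steel beaker on the washing station needs scrubbing: swing its dust cover well clear of the mouth and leave it open, then take the long slim brush from the rack and scrub the inside gently with three full up-and-down strokes, each right down to the bottom and back up until the bristles come to the rim. Hang the brush back in the rack slot it came from; keep the beaker standing where it is, and leave the other two brushes, the bottle, the cup and the jar undisturbed.

Things in the scene. Friction and masses are not known exactly. Their poses are not given: they have to be found in the camera images.
- station: fixed washing station: a grey base plate 130 (x) x 190 (y) x 8 mm high, plate centre at y = +10 mm; origin on the table, z up. A pivot post 16 mm thick stands at x = 0, y = +60 mm; the beaker stands near x = 0, y = -30 mm
- cover (a joint): swing of the dust cover about the post: 0 = arm along station -y, over the beaker; grows counter-clockwise from above (towards station +x), stop at 1.9 rad; light friction, stays where left. Aluminium disc 72 mm across, 6 mm thick (underside 130 mm above the table) on a flat arm, centre 80 mm from the pivot axis
- cover_pivot (a point): point on the cover's pivot axis, at the top of the hub (24 mm across), 140 mm above the table
- cover_tab (a point): top of the black upright finger peg, 12 mm across and 30 mm high, on the centre of the disc; 166 mm above the table; push it sideways
- beaker: loose tall steel beaker, 64 mm outside diameter, 56 mm inside, 110 mm high, floor 5 mm thick, open at the top, standing on the 8 mm high station plate; origin at the centre of its underside, z up along its axis; 0.25 to 0.5 kg
- rack: fixed rack with clear fork, origin on the table; base x -40..80, y +-100 mm; fork plate 8 mm thick, top at 170 mm, x -45..49, y +-118 mm. Slots 18 mm wide along x at y = -70, 0, 70 mm, open at the front (-x), closed at x = 19; brushes hang by their collars near x = 0, in any order. Front lip 6 mm wide rises 4 mm above the plate. Two white posts at x = 42, y = +-90 mm
- brush: the long slim brush, hanging upright; origin at the centre of its lower end (hanging: 20 mm above the table), z up its axis. Hard core 40 mm across from 0 to 40 mm (bristles 48 mm across), steel shaft 8 mm across to 150 mm, collar 34 mm across from 150 to 156 mm resting on the fork, wooden handle 16 mm across from 156 to 226 mm, to be gripped; 70 g
- brush_fat: thick brush (not to be used): same collar and shaft, handle 28 mm thick, core 58 mm (bristles 66 mm) across and 50 mm long, collar underside 140 mm above its origin; origin at its lower end, handle top at 216 mm
- brush_short: short thin brush (not to be used): same collar and shaft, handle only 40 mm long, core 30 mm (bristles 38 mm) across and 30 mm long, collar underside 85 mm above its origin; origin at its lower end, handle top at 131 mm
- bottle: loose tall amber bottle 60 mm across, 220 mm high, upright between station and rack; origin at the centre of its underside
- cup: loose grey cup 60 mm across, 65 mm high, in front; origin at the centre of its underside
- jar: loose white jar with blue cap 56 mm across, 75 mm high, in front; origin at the centre of its underside

How it is judged (in metres and radians):
On the way, in this order (a step that is already met when the one before it is completed fails the run):
1. the cover is swung at least 1.0 rad, clear of the beaker's mouth (value of joint cover above 1 rad), for 0.1 s.
2. first stroke down: the brush's lower end within 12 mm of the beaker's inner floor (z of brush in the frame of beaker below 0.017 m and horizontal distance between brush and beaker below 0.025 m), for 0.05 s.
3. first stroke up: the brush's lower end at least 50 mm above the inner floor, still over the beaker (z of brush in the frame of beaker above 0.055 m and horizontal distance between brush and beaker below 0.025 m), for 0.05 s.
4. second stroke down: the brush's lower end within 12 mm of the beaker's inner floor (all of step 2), for 0.05 s.
5. second stroke up: the brush's lower end at least 50 mm above the inner floor, still over the beaker (all of step 3), for 0.05 s.
6. third stroke down: the brush's lower end within 12 mm of the beaker's inner floor (all of step 4), for 0.05 s.
7. third stroke up: the brush's lower end at least 50 mm above the inner floor, still over the beaker (all of step 5), for 0.05 s.
At the end, for the whole second after the job is handed in: the long brush hangs upright (within 0.12 rad) and at rest in the rack slot it came from, within 20 mm of its starting place; the cover stands open at least 1.0 rad; the beaker stands upright within 30 mm of its starting place (distance of brush from where it was at the start of the episode below 0.02 m and angle between brush's own z axis and vertical below 0.12 rad and linear speed of brush below 0.05 m/s and contact force between brush and rack above 0.1 N and value of joint cover above 1 rad and distance of beaker from where it was at the start of the episode below 0.03 m and angle between beaker's own z axis and vertical below 0.05 rad); the robot touches nothing.
It fails at once if the beaker tipped by more than 0.3 rad or shifted by more than 40 mm (angle between beaker's own z axis and vertical above 0.3 rad or distance of beaker from where it was at the start of the episode above 0.04 m).
It fails at once if the brush pressed on the beaker with more than 40 N (contact force between brush and beaker above 40 N).
It fails at once if the thick or the short brush displaced by more than 30 mm (distance of any of brush_fat, brush_short from where it was at the start of the episode above 0.03 m).
It fails at once if the bottle, cup or jar displaced by more than 30 mm (distance of any of bottle, cup, jar from where it was at the start of the episode above 0.03 m).
It also fails if it takes over 72 s, if anything falls off the work surface, if the arm or the gripper's body presses on something with over 40 N, if the wrist force passes 120 N, or if a joint passes its speed limit or range.

### The arm

A 6-joint arm with a two-finger parallel gripper is mounted at the origin on the work surface. World frame = base frame: x ahead of the robot, y to its left, z up, the work surface at z = 0. Lengths are in mm, angles in rad, forces in N, time in s.
With the tool pointing down it reaches from about 300 to 775 mm from the base axis. Payload 14.6 kg.
Tool frame: the origin (TCP) lies on the centre line of the jaws, within the pads' length; the fingertips stand ahead of it and the grasp point (between the pads) is the TCP (manip.tip_reach is the z of the fingertips in the tool frame, in mm); z points along the fingers, y is the direction in which the jaws open and shut (so a half turn about z gives the same grasp; the last joint's range is limited). The gripper opens to 94 mm and grips with 3 to 60 N. Pads are 16 mm wide; open, the fingers measure 119 mm over their backs; the gripper's body (75 mm by 177 mm) begins 78 mm behind the grasp point.
Start: joints at [-1.299, 0.3, 1.521, -0, 1.321, -0.067], TCP at [182.788, -518.727, 224.446] pointing down, gripper open.
Joint ranges: [-3.03, 3.03], [-0.79, 2.21], [0.23, 2.52], [-1.04, 4.18], [0, 3.07], [-2.55, 2.55]. Speed limits (rad/s): [2.22, 2.22, 2.57, 3.14, 3.14, 3.14].

### API

Orientations are given as [roll, pitch, yaw] about the fixed x, y, z axes, in that order (R = Rz(yaw) Ry(pitch) Rx(roll)).
In Python, from cell import manip, camera, search_frame, masks_of, tip_of gives the robot as it stands.
- The arm moves only by the tool send_rows, never from a script. Its argument "plan" is a list of rows, each an object with "travel": the shift along the tool's x, y, z in mm, a list of three; "delta_rot": the turn, a rotation vector about the tool's x, y, z in degrees, a list of three; "fingers": the gripper's target within -1 to 1 (shut at 1, half-way at 0, fully open at -1). In form: [{"travel": [dx, dy, dz], "delta_rot": [wx, wy, wz], "fingers": fingers}, ...]. A call has 1 to 20 rows; each row shifts and turns the commanded pose from where the row before left it, along the tool's axes as they then stand; what a row does not reach is not made up. A row lasts 1/8 s, in which the tool goes at most 62.5 mm and 10.7 degrees, less where a joint would pass 70% of its speed; a pose out of reach is approached as far as the arm can. A call is refused whole if a number of a shift passes 62.5 or a number of a turn 10.7, either way. A call with a gripper value outside its range is refused whole. The fingers move at their own pace and stop on an object; "grip_force" is the grip in N (left out, the last holds). Time passes only in rows, so rows that do not move let the fingers close. It gives the time, the measured TCP pose, the force and the opening at its end, in the units of the state.
- manip.read_state(): the state, without advancing time (a new reading comes with each control period).
- camera(name): name is "scene" or "top" or "wrist"; returns a dict with "color" (420x560x3 uint8, red, green, blue), "z_map" (420x560 float32, mm along the optical axis (not along the pixel's ray), 0 where there is no reading), "fov_y" (degrees; the focal length in pixels is half the picture's height over the tangent of half this angle, whatever the lens; pixels are square), "cx", "cy" (the principal point, pixels), "world_from_camera" (4x4, takes a point from camera to world coordinates); the wrist camera has in their place "tool_from_camera" (4x4, takes a point from camera to tool coordinates, whose origin is the TCP and whose axes are the flange's). Camera axes: x right, y up, looking along -z (the intrinsics and any distortion apply to the point x, -y, -z); pixel columns grow to the right and rows downward; lengths in mm; the calibration is good to about 2 mm. A picture is of the moment at which its call begins: read the wrist's pose just before it.
- manip.sign_off(): hands the job in, once; it reports no verdict.
Trained networks look in the newest picture that a camera, given by its name, has taken for a name from the list of things; names that differ only in an ending like _2 or _b are one class to them, and where a whole thing is asked for, a point or a joint stands for the part that bears it (a point fixed in the world has none). Each returns a list of dicts, best first, with "confidence" (0 to 1); they miss things now and then, are a little off and sometimes report something else, mostly with a low value. They report only what shows in the picture. A call takes as long as a camera call.
- search_frame(name, camera): "at" ([x, y, z] in mm, in the coordinates of the camera as it stood for that picture, good to about 4 mm: the middle of the surface that is visible of it).
- masks_of(name, camera): "region" (420x560 bool, what is visible of it).
- tip_of(name, camera): "at" ([x, y, z] in mm, in the coordinates of the camera as it stood for that picture, good to about 4 mm: a listed point, or the origin of a listed thing).
The state is a dict: "clock": time; "joints": joint angles; "qd": joint speeds; "effort": joint torques, N m; "eef_pos": TCP position; "eef_rot": TCP orientation; "wrist_force": force on the tool from outside, world axes, zero at the start; "moment": the same for the moment, N m; "finger_gap": finger opening in mm.
Only numpy, scipy, OpenCV 4.12 (cv2) and the standard library are available. Lean on these libraries where they do the work, as an engineer would, in place of code of your own. Each camera call takes 0.05 s, during which the arm holds its last target. There are 200 camera calls.

## Working session

There is one attempt and no reset: what is moved stays moved. The work goes in short steps, Python scripts to look and compute and a tool call to move; the robot and the scene stay as the last step left them, time stands still between calls to the robot, and variables do not carry over. Pictures are saved under pics/ and viewed, about 8 in all and at most 12, crops included, and the job is handed in when it is done.

Besides the shell and the picture viewer there is one more tool, called as name(argument=value, ...), one argument or row to a line, values as JSON. send_rows: Moves the arm, as the interface text tells. Its arguments: {"type":"object","properties":{"plan":{"type":"array"},"grip_force":{"type":"number"}},"required":["plan"]}

```bash
mkdir -p pics; ls
cat > h.py <<'E'
import numpy as np, cv2
from scipy.spatial.transform import Rotation as R
from cell import manip, camera, search_frame, masks_of, tip_of
def W(T,p): return (np.array(T)@np.r_[p,1])[:3]
def tool():
    s=manip.read_state(); T=np.eye(4); T[:3,:3]=R.from_euler('xyz',s['eef_rot']).as_matrix(); T[:3,3]=s['eef_pos']; return s,T
def cloud(c,m,T=None):
    T=c['world_from_camera'] if T is None else T
    f=210/np.tan(np.radians(c['fov_y'])/2); v,u=np.nonzero(m&(c['z_map']>0)); z=c['z_map'][v,u]
    P=np.c_[(u-c['cx'])/f*z,-(v-c['cy'])/f*z,-z,np.ones(len(z))]
    return (P@np.array(T).T)[:,:3]
E
python3 - <<'E'
from h import *
print(manip.read_state()); print(manip.tip_reach)
ims=[]
for n in ['scene','top']:
    c=camera(n); ims.append(c['color']); T=np.array(c['world_from_camera']); print(n,T.round(2).tolist(),c['fov_y'],c['cx'],c['cy'], [k for k in c])
    for k in ['station','cover_pivot','cover_tab','beaker','rack','brush','brush_fat','brush_short','bottle','cup','jar']:
        print(k,[(W(T,d['at']).round(0).tolist(),round(d['confidence'],2)) for d in tip_of(k,n)[:3]])
    cv2.imwrite(f'pics/{n}0.png',c['color'][...,::-1])
E
```

```text
pics
{'clock': 0.0, 'joints': array([-1.29858074e+00,  3.00476684e-01,  1.52157331e+00, -6.65214668e-06,
        1.32070349e+00, -6.65641158e-02]), 'qd': array([-0.00063596, -0.00105795, -0.00148269,  0.00047809, -0.00044923,
       -0.00064036]), 'effort': array([-5.07048389e-04, -5.31803906e+01, -3.52735770e+01,  7.08722044e-02,
        2.44771270e-02, -2.37865919e-05]), 'eef_pos': array([ 182.73492466, -518.50271112,  223.88654187]), 'eef_rot': array([-3.14043397e+00, -7.07835655e-05,  3.38781313e-01]), 'wrist_force': array([ 0.43650017, -0.66009576, -0.06774965]), 'moment': array([-0.00580851, -0.06870852,  0.00437601]), 'finger_gap': 93.82796901742877}
19.0
scene [[-0.38, -0.64, 0.67, 1012.87], [0.92, -0.27, 0.27, 248.61], [0.0, 0.72, 0.69, 701.92], [0.0, 0.0, 0.0, 1.0]] 51.779669725676406 278.8482940926291 208.60273183274447 ['color', 'z_map', 'fov_y', 'cx', 'cy', 'world_from_camera']
station [([534.0, 243.0, 3.0], 0.73)]
cover_pivot [([555.0, 299.0, 136.0], 0.77)]
cover_tab [([528.0, 220.0, 167.0], 0.68)]
beaker []
rack [([537.0, -237.0, -0.0], 0.78), ([388.0, 92.0, 0.0], 0.27
[... 338 characters left out ...]
, 1022.92], [0.0, 0.0, 0.0, 1.0]] 54.875623430101086 278.7318320558133 202.99431219296204 ['color', 'z_map', 'fov_y', 'cx', 'cy', 'world_from_camera']
station [([531.0, 240.0, -2.0], 0.73)]
cover_pivot [([550.0, 300.0, 139.0], 0.58), ([365.0, -257.0, -0.0], 0.51), ([522.0, -300.0, 22.0], 0.21)]
cover_tab [([531.0, 224.0, 164.0], 0.95)]
beaker [([522.0, 209.0, 7.0], 0.76)]
rack [([538.0, -235.0, -4.0], 0.96)]
brush [([522.0, -297.0, 20.0], 0.63)]
brush_fat [([552.0, -164.0, 28.0], 0.67), ([383.0, 92.0, -1.0], 0.43)]
brush_short [([541.0, -233.0, 84.0], 0.55)]
bottle [([535.0, -9.0, -2.0], 0.84)]
cup [([365.0, -257.0, -0.0], 0.98)]
jar [([381.0, 92.0, -1.0], 0.6), ([530.0, 245.0, -1.0], 0.45)]
```

View pics/scene0.png

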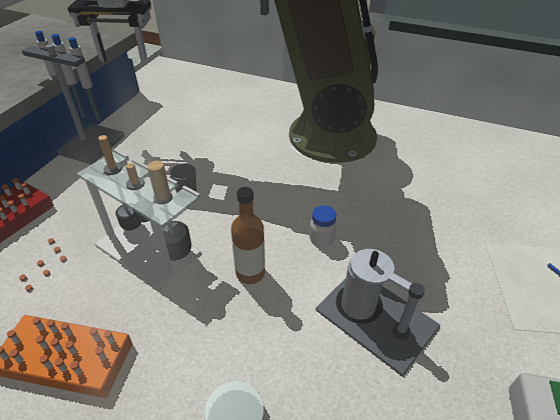

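View pics/top0.png

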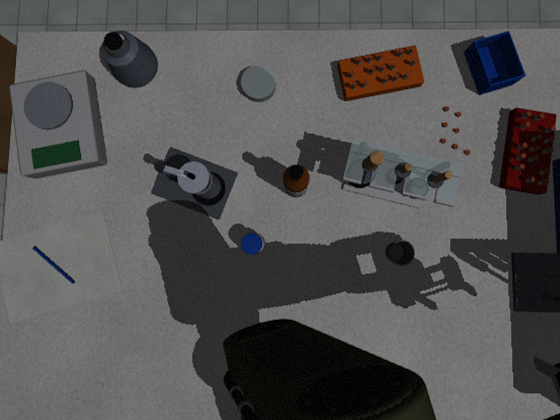

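The scene view shows the station at (378,320), bottle at (248,235), rack at (140,185) with the long brush leftmost at (105,150). The top view agrees, and the network poses are consistent with both. I'll raise and turn the tool, then move it over the cover tab.

send_rows(
  plan=[
    {"travel": [0,0,-11],"delta_rot": [0,0,-9.15],"fingers": 0},
    {"travel": [0,0,-11],"delta_rot": [0,0,-9.15],"fingers": 0},
    {"travel": [0,0,-11],"delta_rot": [0,0,-9.15],"fingers": 0},
    {"travel": [0,0,-11],"delta_rot": [0,0,-9.15],"fingers": 0},
    {"travel": [0,0,-11],"delta_rot": [0,0,-9.15],"fingers": 0},
    {"travel": [0,0,-11],"delta_rot": [0,0,-9.15],"fingers": 0},
  ],
)

```text
clock: 1.95
eef_pos: [182.8, -518.7, 290.8]
eef_rot: [-3.142, 0.0, 1.302]
wrist_force: [-0.1, 0.1, -0.9]
finger_gap: 47.1
```

send_rows(
  plan=[
    {"travel": [25,4,0],"delta_rot": [0,0,0],"fingers": 0},
    {"travel": [50,8,0],"delta_rot": [0,0,0],"fingers": 0},
    {"travel": [50,8,0],"delta_rot": [0,0,0],"fingers": 0},
    {"travel": [50,8,0],"delta_rot": [0,0,0],"fingers": 0},
    {"travel": [50,8,0],"delta_rot": [0,0,0],"fingers": 0},
    {"travel": [50,8,0],"delta_rot": [0,0,0],"fingers": 0},
    {"travel": [50,8,0],"delta_rot": [0,0,0],"fingers": 0},
    {"travel": [50,8,0],"delta_rot": [0,0,0],"fingers": 0},
    {"travel": [50,8,0],"delta_rot": [0,0,0],"fingers": 0},
    {"travel": [50,8,0],"delta_rot": [0,0,0],"fingers": 0},
    {"travel": [50,8,0],"delta_rot": [0,0,0],"fingers": 0},
    {"travel": [50,8,0],"delta_rot": [0,0,0],"fingers": 0},
    {"travel": [50,8,0],"delta_rot": [0,0,0],"fingers": 0},
    {"travel": [50,8,0],"delta_rot": [0,0,0],"fingers": 0},
    {"travel": [50,8,0],"delta_rot": [0,0,0],"fingers": 0},
    {"travel": [50,8,0],"delta_rot": [0,0,0],"fingers": 0},
    {"travel": [30,8,0],"delta_rot": [0,0,0],"fingers": 0},
    {"travel": [0,0,0],"delta_rot": [0,0,0],"fingers": 0},
    {"travel": [0,0,0],"delta_rot": [0,0,0],"fingers": 0},
  ],
)

```text
clock: 4.32
eef_pos: [527.3, 220.0, 290.4]
eef_rot: [-3.141, 0.0, 1.297]
wrist_force: [-0.3, 0.5, 0.6]
finger_gap: 47.1
```

Run:
```python
from h import *
s,T=tool(); print(s['clock'],s['eef_pos'],s['eef_rot'],s['finger_gap'])
c=camera('wrist'); TT=T@np.array(c['tool_from_camera'])
for k in ['cover_pivot','cover_tab','beaker']:
    print(k,[(W(TT,d['at']).round(0).tolist(),round(d['confidence'],2)) for d in tip_of(k,'wrist')[:3]])
m=np.ones((420,560),bool); P=cloud(c,m,TT)
Q=P[(P[:,2]>152)&(P[:,2]<185)&(np.hypot(P[:,0]-530,P[:,1]-222)<40)]; print(len(Q),Q.mean(0) if len(Q) else '')
Q=P[(P[:,2]>130)&(P[:,2]<150)]; print(len(Q),Q.min(0),Q.max(0))
print(np.array(c['tool_from_camera']).round(2).tolist(),c['fov_y'])
cv2.imwrite('pics/w1.png',c['color'][...,::-1])
```

```text
4.325 [527.29596538 220.04308441 290.40297067] [-3.14143322e+00  2.45381506e-04  1.29682673e+00] 47.11814957544528
cover_pivot [([551.0, 301.0, 138.0], 0.93)]
cover_tab [([529.0, 222.0, 166.0], 0.67)]
beaker []
186 [531.44758056 223.96487704 163.45199679]
6118 [495.29317817 -19.34113749 130.16259554] [566.78994326 310.69380146 149.98379323]
[[0.0, 0.96, 0.27, 80.53], [1.0, -0.0, -0.0, 0.13], [-0.0, 0.27, -0.96, -159.59], [0.0, 0.0, 0.0, 1.0]] 62.00510600333172
```

send_rows(
  plan=[
    {"travel": [3.7,2,21],"delta_rot": [0,0,0],"fingers": 0},
    {"travel": [0,0,30],"delta_rot": [0,0,0],"fingers": 0},
    {"travel": [0,0,30],"delta_rot": [0,0,0],"fingers": 0},
    {"travel": [0,0,30],"delta_rot": [0,0,0],"fingers": 0},
    {"travel": [0,0,15],"delta_rot": [0,0,0],"fingers": 0},
    {"travel": [0,0,0],"delta_rot": [0,0,0],"fingers": 0},
  ],
)

```text
clock: 5.28
eef_pos: [530.3, 223.3, 164.3]
eef_rot: [-3.141, 0.0, 1.297]
wrist_force: [0.5, 0.0, 0.7]
finger_gap: 46.9
```

send_rows(
  plan=[
    {"travel": [0.3,7,0],"delta_rot": [0,0,-5],"fingers": 0},
    {"travel": [0.3,7,0],"delta_rot": [0,0,-5],"fingers": 0},
    {"travel": [0.3,7,0],"delta_rot": [0,0,-5],"fingers": 0},
    {"travel": [0.3,7,0],"delta_rot": [0,0,-5],"fingers": 0},
    {"travel": [0.3,7,0],"delta_rot": [0,0,-5],"fingers": 0},
    {"travel": [0.3,7,0],"delta_rot": [0,0,-5],"fingers": 0},
    {"travel": [0.3,7,0],"delta_rot": [0,0,-5],"fingers": 0},
    {"travel": [0.3,7,0],"delta_rot": [0,0,-5],"fingers": 0},
    {"travel": [0.3,7,0],"delta_rot": [0,0,-5],"fingers": 0},
    {"travel": [0.3,7,0],"delta_rot": [0,0,-5],"fingers": 0},
    {"travel": [0.3,7,0],"delta_rot": [0,0,-5],"fingers": 0},
    {"travel": [0.3,7,0],"delta_rot": [0,0,-5],"fingers": 0},
    {"travel": [0.3,7,0],"delta_rot": [0,0,-5],"fingers": 0},
    {"travel": [0.3,7,0],"delta_rot": [0,0,-5],"fingers": 0},
    {"travel": [0.3,7,0],"delta_rot": [0,0,-5],"fingers": 0},
    {"travel": [0.3,7,0],"delta_rot": [0,0,-5],"fingers": 0},
    {"travel": [0.3,7,0],"delta_rot": [0,0,-5],"fingers": 0},
    {"travel": [0.3,7,0],"delta_rot": [0,0,-5],"fingers": 0},
    {"travel": [0.2,4,0],"delta_rot": [0,0,-3],"fingers": 0},
    {"travel": [0,0,0],"delta_rot": [0,0,0],"fingers": 0},
  ],
)

```text
clock: 7.78
eef_pos: [630.8, 283.2, 165.8]
eef_rot: [3.141, 0.001, 2.92]
wrist_force: [0.4, -0.3, -1.0]
finger_gap: 46.8
```

send_rows(
  plan=[
    {"travel": [0,-4,0],"delta_rot": [0,0,0],"fingers": 0},
    {"travel": [0,-3,-10],"delta_rot": [0,0,0],"fingers": 0},
    {"travel": [0,0,-40],"delta_rot": [0,0,0],"fingers": 0},
    {"travel": [0,0,-50],"delta_rot": [0,0,0],"fingers": 0},
    {"travel": [0,0,-40],"delta_rot": [0,0,0],"fingers": 0},
    {"travel": [0,0,0],"delta_rot": [0,0,0],"fingers": 0},
  ],
)

```text
clock: 8.52
eef_pos: [629.4, 276.1, 309.3]
eef_rot: [3.138, 0.006, 2.919]
wrist_force: [0.1, 1.0, -0.3]
finger_gap: 47.2
```

Run:
```python
from h import *
s,T=tool(); print(s['clock'],s['eef_pos'],s['eef_rot'],s['finger_gap'],s['joints'])
for n in ['scene','top','wrist']:
  c=camera(n); TT=T@np.array(c['tool_from_camera']) if n=='wrist' else np.array(c['world_from_camera'])
  for k in ['cover_pivot','cover_tab','beaker']:
    print(n,k,[(W(TT,d['at']).round(1).tolist(),round(d['confidence'],2)) for d in tip_of(k,n)[:3]])
  P=cloud(c,np.ones((420,560),bool),TT)
  Q=P[(P[:,2]>110)&(P[:,2]<126)&(np.hypot(P[:,0]-525,P[:,1]-211)<45)]
  if len(Q)>20: # rim circle fit
    a=np.linalg.lstsq(np.c_[2*Q[:,:2],np.ones(len(Q))],(Q[:,:2]**2).sum(1),rcond=None)[0]; print(n,len(Q),'rim',a[:2],np.sqrt(a[2]+a[0]**2+a[1]**2),Q.min(0),Q.max(0))
  cv2.imwrite(f'pics/{n}2.png',c['color'][...,::-1])
```

```text
8.525 [629.44393538 276.10099477 309.28450325] [3.13772482 0.00582504 2.91944721] 47.20328368250935 [ 3.60084868e-01  5.88357386e-01  9.20582964e-01  2.75188621e-05
  1.62566014e+00 -9.88575678e-01]
scene cover_pivot [([555.2, 300.3, 138.4], 0.59)]
scene cover_tab [([625.7, 265.4, 166.3], 0.85)]
scene beaker [([526.8, 212.0, 12.4], 0.74)]
scene 408 rim [529.93440383 212.32267647] 29.7690907398189 [497.55484136 180.6569522  110.06613231] [561.35732032 244.10050453 121.47686368]
top cover_pivot [([553.0, 300.1, 136.2], 0.97)]
top cover_tab [([627.5, 266.4, 166.2], 0.85)]
top beaker [([523.2, 210.5, 6.9], 0.72)]
top 180 rim [526.18835406 213.59511261] 29.77860935867138 [495.04727923 182.54491749 110.26376195] [557.70760618 244.48678609 120.84613836]
wrist cover_pivot [([555.5, 298.9, 142.5], 0.97)]
wrist cover_tab [([629.8, 269.8, 170.2], 0.84)]
wrist beaker []
wrist 1194 rim [529.77446024 215.59073743] 29.564094763839776 [497.57524046 182.5621809  110.02654466] [561.23759157 246.98587436 124.19102904]
```

send_rows(
  plan=[
    {"travel": [-1.5,-25,0],"delta_rot": [0,0,0],"fingers": 0},
    {"travel": [-2,-50,0],"delta_rot": [0,0,0],"fingers": 0},
    {"travel": [-2,-50,0],"delta_rot": [0,0,0],"fingers": 0},
    {"travel": [-2,-50,0],"delta_rot": [0,0,0],"fingers": 0},
    {"travel": [-2,-50,0],"delta_rot": [0,0,0],"fingers": 0},
    {"travel": [-2,-50,0],"delta_rot": [0,0,0],"fingers": 0},
    {"travel": [-2,-50,0],"delta_rot": [0,0,0],"fingers": 0},
    {"travel": [-2,-50,0],"delta_rot": [0,0,0],"fingers": 0},
    {"travel": [-2,-50,0],"delta_rot": [0,0,0],"fingers": 0},
    {"travel": [-2,-50,0],"delta_rot": [0,0,0],"fingers": 0},
    {"travel": [-2,-50,0],"delta_rot": [0,0,0],"fingers": 0},
    {"travel": [-2,-50,0],"delta_rot": [0,0,0],"fingers": 0},
    {"travel": [-1,-10,0],"delta_rot": [0,0,0],"fingers": 0},
    {"travel": [0,0,0],"delta_rot": [0,0,0],"fingers": 0},
    {"travel": [0,0,0],"delta_rot": [0,0,0],"fingers": 0},
  ],
)

```text
clock: 11.0
eef_pos: [524.7, -298.6, 304.6]
eef_rot: [3.141, 0.0, 2.921]
wrist_force: [0.1, 0.5, 0.1]
finger_gap: 47.1
```

Run:
```python
from h import *
s,T=tool(); print(s['clock'],s['eef_pos'],s['eef_rot'],s['finger_gap'],s['joints'])
for n in ['scene','top','wrist']:
  c=camera(n); TT=T@np.array(c['tool_from_camera']) if n=='wrist' else np.array(c['world_from_camera'])
  for k in ['brush','brush_short','brush_fat']:
    print(n,k,[(W(TT,d['at']).round(1).tolist(),round(d['confidence'],2)) for d in tip_of(k,n)[:2]])
  P=cloud(c,np.ones((420,560),bool),TT)
  for x,y,nm in [(523,-300,'long'),(543,-233,'short'),(551,-166,'fat')]:
    for lo,hi in [(182,215),(215,236),(236,256)]:
      Q=P[(P[:,2]>lo)&(P[:,2]<hi)&(np.hypot(P[:,0]-x,P[:,1]-y)<28)]
      if len(Q)>5: print(n,nm,lo,len(Q),np.median(Q,0).round(1),Q.min(0).round(1),Q.max(0).round(1))
cv2.imwrite('pics/w3.png',c['color'][...,::-1])
```

```text
11.0 [ 524.74883537 -298.60300438  304.63492861] [3.14145688e+00 2.25822977e-04 2.92147642e+00] 47.05488842668427 [-5.78087067e-01  3.79439583e-01  1.23179496e+00  2.06457954e-04
  1.53019417e+00 -1.92877554e+00]
scene brush [([524.1, -301.1, 17.0], 0.9)]
scene brush_short [([532.5, 241.9, 2.1], 0.6), ([548.3, -233.8, 88.3], 0.55)]
scene brush_fat [([552.0, -164.8, 34.6], 0.59)]
scene long 182 127 [ 528.7 -296.3  198.8] [ 515.9 -305.6  182.9] [ 533.2 -291.9  214.9]
scene long 215 85 [ 528.8 -296.   225.4] [ 517.2 -307.9  215.5] [ 532.8 -292.1  235.9]
scene long 236 82 [ 527.1 -297.6  244.2] [ 517.1 -308.2  236.1] [ 532.6 -292.6  248.8]
scene short 182 130 [ 549.3 -229.1  199.8] [ 536.8 -239.9  182.5] [ 553.1 -225.3  215. ]
scene short 215 41 [ 545.6 -233.6  217.2] [ 537.1 -243.1  215.1] [ 552.1 -225.5  218.9]
scene fat 182 235 [ 565.9 -156.5  199. ] [ 547.7 -174.7  182. ] [ 571.3 -150.5  215. ]
scene fat 215 158 [ 566.2 -156.1  225.8] [ 548.4 -174.7  215.3] [ 571.6 -150.3  235.8]
scene fat 236 205 [ 561.  -161.7  246.4] [ 543.  -177.2  236.1] [ 571.1 -150.6  249.3]
top brush [([521.7
[... 913 characters left out ...]
st long 182 202 [ 516.2 -296.6  200. ] [ 514.8 -305.3  182.1] [ 523.6 -290.6  215. ]
wrist long 215 173 [ 516.1 -296.6  225.9] [ 514.7 -305.2  215.1] [ 523.2 -290.7  236. ]
wrist long 236 476 [ 521.2 -298.2  245.2] [ 514.9 -306.2  236. ] [ 530.5 -290.7  247.7]
wrist short 182 365 [ 537.2 -234.3  204.4] [ 534.8 -239.2  182.2] [ 549.5 -224.   215. ]
wrist short 215 229 [ 542.6 -231.6  215.7] [ 535.4 -238.6  215. ] [ 550.1 -224.2  217. ]
wrist fat 182 742 [ 545.9 -172.2  199.6] [ 540.9 -176.7  182.1] [ 565.7 -155.4  215. ]
wrist fat 215 647 [ 545.9 -172.4  226.2] [ 540.9 -176.8  215. ] [ 566.  -155.8  236. ]
wrist fat 236 1529 [ 553.1 -164.5  245.3] [ 540.8 -176.8  236.1] [ 568.5 -149.5  247.9]
```

View pics/w3.png

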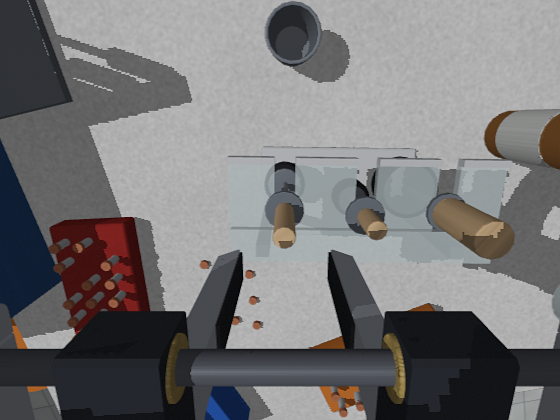

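The wrist view shows the long brush handle top at (284,238), centred between the fingers, and the fork's front edge horizontal at row 157. So tool x runs along the slot. I'll descend and grip.

send_rows(
  plan=[
    {"travel": [1.5,0,22.5],"delta_rot": [0,0,0],"fingers": 0},
    {"travel": [0,0,30],"delta_rot": [0,0,0],"fingers": 0},
    {"travel": [0,0,30],"delta_rot": [0,0,0],"fingers": 0},
    {"travel": [0,0,10],"delta_rot": [0,0,0],"fingers": 0},
    {"travel": [0,0,0],"delta_rot": [0,0,0],"fingers": 0},
    {"travel": [0,0,0],"delta_rot": [0,0,0],"fingers": 1},
    {"travel": [0,0,0],"delta_rot": [0,0,0],"fingers": 1},
    {"travel": [0,0,0],"delta_rot": [0,0,0],"fingers": 1},
    {"travel": [0,0,0],"delta_rot": [0,0,0],"fingers": 1},
    {"travel": [0,0,0],"delta_rot": [0,0,0],"fingers": 1},
    {"travel": [0,0,0],"delta_rot": [0,0,0],"fingers": 1},
  ],
  grip_force=25,
)

```text
clock: 12.98
eef_pos: [522.9, -299.6, 212.2]
eef_rot: [-3.141, 0.0, 2.92]
wrist_force: [0.8, 0.3, 3.5]
finger_gap: 15.6
```

send_rows(
  plan=[
    {"travel": [0,0,-10],"delta_rot": [0,0,0],"fingers": 1},
    {"travel": [0,0,-12],"delta_rot": [0,0,0],"fingers": 1},
    {"travel": [12,0,0],"delta_rot": [0,0,0],"fingers": 1},
    {"travel": [20,0,0],"delta_rot": [0,0,0],"fingers": 1},
    {"travel": [20,0,0],"delta_rot": [0,0,0],"fingers": 1},
    {"travel": [20,0,0],"delta_rot": [0,0,0],"fingers": 1},
    {"travel": [20,0,0],"delta_rot": [0,0,0],"fingers": 1},
    {"travel": [8,0,-30],"delta_rot": [0,0,0],"fingers": 1},
    {"travel": [0,0,-50],"delta_rot": [0,0,0],"fingers": 1},
    {"travel": [0,0,-28],"delta_rot": [0,0,0],"fingers": 1},
    {"travel": [0,0,0],"delta_rot": [0,0,0],"fingers": 1},
  ],
)

```text
clock: 14.35
eef_pos: [425.1, -277.7, 343.3]
eef_rot: [-3.14, 0.003, 2.92]
wrist_force: [0.6, -0.8, -1.5]
finger_gap: 15.8
```

Run:
```python
from h import *
s,T=tool(); print(s['clock'],s['eef_pos'],s['eef_rot'],s['finger_gap'],s['wrist_force'])
ims=[]
x,y,z=s['eef_pos']
for n in ['scene','top']:
  c=camera(n); ims.append(c['color']); TT=np.array(c['world_from_camera'])
  for k in ['brush','brush_short','brush_fat']:
    print(n,k,[(W(TT,d['at']).round(1).tolist(),round(d['confidence'],2)) for d in tip_of(k,n)[:2]])
  P=cloud(c,np.ones((420,560),bool),TT)
  for lo,hi in [(-190,-155),(-145,-60)]:
      Q=P[(P[:,2]>z+lo)&(P[:,2]<z+hi)&(np.hypot(P[:,0]-x,P[:,1]-y)<35)]
      if len(Q)>5: print(n,lo,len(Q),np.median(Q,0).round(1),Q.min(0).round(1),Q.max(0).round(1))
cv2.imwrite('pics/s4.png',ims[0][...,::-1])
```

```text
14.35 [ 425.06990322 -277.66190682  343.33728598] [-3.14023826e+00  2.99730160e-03  2.92000262e+00] 15.774739516172632 [ 0.55937509 -0.83234826 -1.52952424]
scene brush [([425.0, -278.2, 144.9], 0.56), ([557.7, 298.3, 139.1], 0.19)]
scene brush_short [([546.6, -231.3, 84.0], 0.85)]
scene brush_fat [([555.2, -168.8, 30.9], 0.7)]
scene -190 306 [ 442.2 -265.4  170.4] [ 408.6 -299.8  153.4] [ 452.4 -254.8  188.3]
scene -145 162 [ 428.7 -276.9  243. ] [ 423.8 -282.4  198.7] [ 432.6 -273.7  282.7]
top brush [([424.4, -275.6, 147.7], 0.79)]
top brush_short [([543.8, -234.5, 88.7], 0.75)]
top brush_fat [([550.3, -165.3, 26.2], 0.78)]
top -190 257 [ 415.6 -262.3  185.4] [ 401.2 -297.4  154.7] [ 446.3 -252.1  188.3]
```

View pics/s4.png

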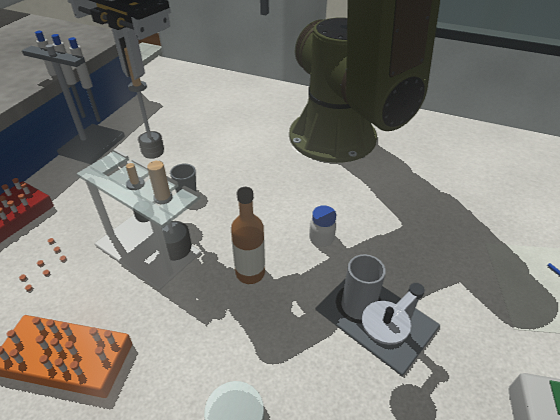

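The scene view shows the brush upright in the grip at (150,145), the cover open at (388,318) and the beaker mouth free at (365,265). I'll move on the robot side of the bottle to above the beaker.

send_rows(
  plan=[
    {"travel": [5,23,0],"delta_rot": [0,0,0],"fingers": 1},
    {"travel": [10,47,0],"delta_rot": [0,0,0],"fingers": 1},
    {"travel": [10,47,0],"delta_rot": [0,0,0],"fingers": 1},
    {"travel": [10,47,0],"delta_rot": [0,0,0],"fingers": 1},
    {"travel": [11,47,0],"delta_rot": [0,0,0],"fingers": 1},
    {"travel": [11,47,0],"delta_rot": [0,0,0],"fingers": 1},
    {"travel": [11,47,0],"delta_rot": [0,0,0],"fingers": 1},
    {"travel": [11,47,0],"delta_rot": [0,0,0],"fingers": 1},
    {"travel": [11,47,0],"delta_rot": [0,0,0],"fingers": 1},
    {"travel": [11,47,0],"delta_rot": [0,0,0],"fingers": 1},
    {"travel": [4,22,0],"delta_rot": [0,0,0],"fingers": 1},
    {"travel": [-20,7,0],"delta_rot": [0,0,0],"fingers": 1},
    {"travel": [-30,11,0],"delta_rot": [0,0,0],"fingers": 1},
    {"travel": [-30,11,0],"delta_rot": [0,0,0],"fingers": 1},
    {"travel": [-18,5,0],"delta_rot": [0,0,0],"fingers": 1},
    {"travel": [0,0,0],"delta_rot": [0,0,0],"fingers": 1},
    {"travel": [0,0,0],"delta_rot": [0,0,0],"fingers": 1},
  ],
)

```text
clock: 16.88
eef_pos: [528.1, 213.7, 341.9]
eef_rot: [-3.141, -0.0, 2.92]
wrist_force: [-1.0, 0.2, -1.9]
finger_gap: 15.9
```

Run:
```python
from h import *
from scipy.optimize import least_squares
s,T=tool(); print(s['clock'],s['eef_pos'],s['eef_rot'],s['finger_gap'],s['wrist_force'])
x,y,z=s['eef_pos']
ims=[]
for n in ['scene','top','wrist']:
  c=camera(n); ims.append(c['color']); TT=T@np.array(c['tool_from_camera']) if n=='wrist' else np.array(c['world_from_camera'])
  for k in ['brush','beaker']:
    print(n,k,[(W(TT,d['at']).round(1).tolist(),round(d['confidence'],2)) for d in tip_of(k,n)[:1]])
  P=cloud(c,np.ones((420,560),bool),TT)
  def fit(Q,r):
    f=lambda p:np.hypot(Q[:,0]-p[0],Q[:,1]-p[1])-r
    o=least_squares(f,[x,y],loss='soft_l1'); return o.x.round(1),round(np.median(abs(o.fun)),1),len(Q)
  h=np.hypot(P[:,0]-x,P[:,1]-y)
  Q=P[(h<40)&(P[:,2]>25)&(P[:,2]<110)&(h>25)]
  if len(Q)>30: print(n,'beaker wall r32',fit(Q,32))
  Q=P[(h<40)&(P[:,2]>114)&(P[:,2]<123)]
  if len(Q)>30: print(n,'rim r30',fit(Q,30))
  Q=P[(h<35)&(P[:,2]>z-188)&(P[:,2]<z-156)]
  if len(Q)>30: print(n,'bristle r24',fit(Q,23),Q.min(0).round(1),Q.max(0).round(1))
a=np.concatenate([ims[0][150:400,230:480],ims[2][:250]],1); cv2.imwrite('pics/w5.png',a[...,::-1])
```

```text
16.875 [528.14227684 213.70267253 341.85898075] [-3.14145912e+00 -3.09281387e-04  2.92028075e+00] 15.873593178071834 [-1.02919248  0.20005613 -1.86528336]
scene brush [([527.0, 211.6, 149.0], 0.65)]
scene beaker [([524.3, 214.3, 10.1], 0.64)]
scene beaker wall r32 (array([528.9, 212.3]), np.float64(1.2), 1382)
scene rim r30 (array([529.4, 212.2]), np.float64(0.9), 209)
scene bristle r24 (array([528.2, 211.9]), np.float64(1.0), 358) [526.8 188.3 153.9] [554.3 235.7 185.8]
top brush [([528.6, 213.9, 150.6], 0.75)]
top beaker [([523.9, 207.7, 5.5], 0.8)]
top beaker wall r32 (array([526.9, 214.3]), np.float64(0.3), 240)
top rim r30 (array([526.6, 214.2]), np.float64(1.1), 98)
top bristle r24 (array([527.3, 213.9]), np.float64(0.8), 84) [503.4 189.7 157.7] [540.7 235.9 185.7]
wrist brush [([527.4, 220.0, 148.5], 0.98)]
wrist beaker [([528.1, 212.5, 8.0], 0.97)]
wrist beaker wall r32 (array([527.2, 214. ]), np.float64(0.2), 395)
wrist rim r30 (array([527. , 214.1]), np.float64(1.0), 375)
wrist bristle r24 (array([527.5, 214.1]), np.float64(0.5), 263) [503.8 190.5 155.7] [550.3 237.4 185.9]
```

View pics/w5.png

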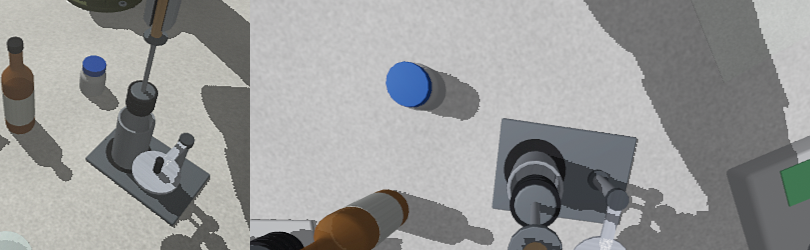

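Left crop: the brush hangs straight over the beaker. In all three cameras the brush and beaker axes agree within 1 mm. I'll go down in two stages and watch the force.

send_rows(
  plan=[
    {"travel": [0,0,15],"delta_rot": [0,0,0],"fingers": 1},
    {"travel": [0,0,20],"delta_rot": [0,0,0],"fingers": 1},
    {"travel": [0,0,15],"delta_rot": [0,0,0],"fingers": 1},
    {"travel": [0,0,10],"delta_rot": [0,0,0],"fingers": 1},
    {"travel": [0,0,0],"delta_rot": [0,0,0],"fingers": 1},
  ],
)

```text
clock: 17.95
eef_pos: [528.6, 213.6, 281.3]
eef_rot: [-3.141, -0.001, 2.92]
wrist_force: [0.7, -0.4, 0.7]
finger_gap: 15.7
```

send_rows(
  plan=[
    {"travel": [0,0,15],"delta_rot": [0,0,0],"fingers": 1},
    {"travel": [0,0,20],"delta_rot": [0,0,0],"fingers": 1},
    {"travel": [0,0,20],"delta_rot": [0,0,0],"fingers": 1},
    {"travel": [0,0,10],"delta_rot": [0,0,0],"fingers": 1},
    {"travel": [0,0,3],"delta_rot": [0,0,0],"fingers": 1},
    {"travel": [0,0,0],"delta_rot": [0,0,0],"fingers": 1},
    {"travel": [0,0,0],"delta_rot": [0,0,0],"fingers": 1},
  ],
)

```text
clock: 18.82
eef_pos: [529.0, 213.8, 214.6]
eef_rot: [3.141, 0.001, 2.92]
wrist_force: [-0.2, -0.4, 0.2]
finger_gap: 15.7
```

send_rows(
  plan=[
    {"travel": [0,0,4],"delta_rot": [0,0,0],"fingers": 1},
    {"travel": [0,0,0],"delta_rot": [0,0,0],"fingers": 1},
    {"travel": [0,0,0],"delta_rot": [0,0,0],"fingers": 1},
  ],
)

```text
clock: 19.2
eef_pos: [528.7, 213.7, 210.0]
eef_rot: [3.142, -0.0, 2.92]
wrist_force: [0.2, 0.6, -1.0]
finger_gap: 15.7
```

send_rows(
  plan=[
    {"travel": [0,0,-14],"delta_rot": [0,0,0],"fingers": 1},
    {"travel": [0,0,-20],"delta_rot": [0,0,0],"fingers": 1},
    {"travel": [0,0,-20],"delta_rot": [0,0,0],"fingers": 1},
    {"travel": [0,0,-14],"delta_rot": [0,0,0],"fingers": 1},
    {"travel": [0,0,0],"delta_rot": [0,0,0],"fingers": 1},
    {"travel": [0,0,0],"delta_rot": [0,0,0],"fingers": 1},
    {"travel": [0,0,14],"delta_rot": [0,0,0],"fingers": 1},
    {"travel": [0,0,20],"delta_rot": [0,0,0],"fingers": 1},
    {"travel": [0,0,20],"delta_rot": [0,0,0],"fingers": 1},
    {"travel": [0,0,14],"delta_rot": [0,0,0],"fingers": 1},
    {"travel": [0,0,0],"delta_rot": [0,0,0],"fingers": 1},
    {"travel": [0,0,0],"delta_rot": [0,0,0],"fingers": 1},
    {"travel": [0,0,0],"delta_rot": [0,0,0],"fingers": 1},
  ],
)

```text
clock: 20.82
eef_pos: [529.0, 213.8, 210.6]
eef_rot: [3.141, 0.001, 2.92]
wrist_force: [0.6, -0.5, -0.8]
finger_gap: 15.9
```

Run:
```python
from h import *
s,T=tool(); print(s['clock'],s['eef_pos'],s['eef_rot'],s['finger_gap'],s['wrist_force'])
x,y,z=s['eef_pos']
for n in ['scene']:
  c=camera(n); TT=np.array(c['world_from_camera'])
  for k in ['brush','beaker']:
    print(n,k,[(W(TT,d['at']).round(1).tolist(),round(d['confidence'],2)) for d in tip_of(k,n)[:1]])
  P=cloud(c,np.ones((420,560),bool),TT)
  Q=P[(np.hypot(P[:,0]-x,P[:,1]-y)<30)&(P[:,2]>135)&(P[:,2]<182)]
  for a in range(135,182,3):
    q=Q[(Q[:,2]>=a)&(Q[:,2]<a+3)]
    if len(q): print(a,len(q),np.ptp(q[:,1]).round(1),q.mean(0).round(1))
cv2.imwrite('pics/s6.png',cv2.resize(c['color'][190:400,280:480],None,fx=3,fy=2.8)[...,::-1])
```

```text
20.825 [528.96591212 213.78601842 210.64322842] [3.14096263e+00 1.02747016e-03 2.92016859e+00] 15.883179260929664 [ 0.57314361 -0.49463517 -0.80247952]
scene brush []
scene beaker [([371.3, -256.1, 1.5], 0.61)]
135 5 5.7 [533.3 210.9 137.1]
138 6 5.6 [533.3 212.7 140.2]
141 6 6.6 [532.4 213.  142.2]
144 4 6.6 [532.5 212.2 145.2]
147 6 7.1 [532.9 211.7 148.3]
150 6 5.0 [533.3 212.5 150.8]
153 4 5.0 [533.8 212.4 154.5]
168 8 28.2 [541.9 215.5 170.2]
171 46 33.5 [539.5 213.  173. ]
174 138 32.3 [534.9 211.9 175.2]
177 13 18.7 [537.4 211.9 177.9]
180 7 8.9 [536.3 214.7 181. ]
```

View pics/s6.png

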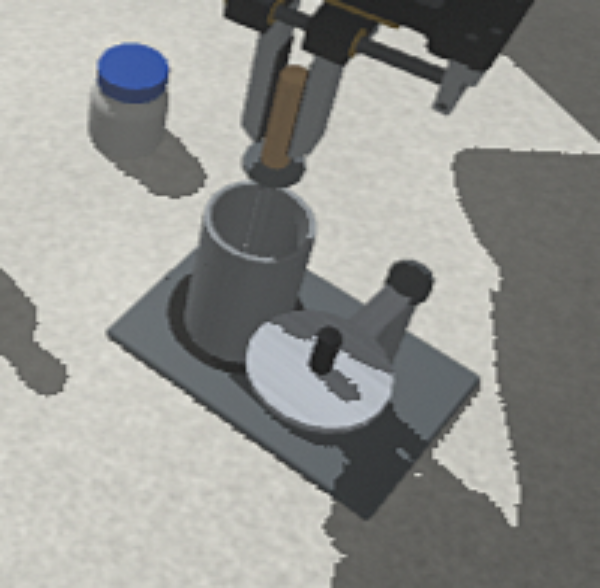

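The crop shows the brush inside the beaker, with the collar at (275,165) above the rim, the beaker in place and the cover open. The measured collar top is at 175 mm, which puts the lower end about 11 mm above the beaker's underside, 6 mm below the limit for a down stroke. On with strokes two and three.

send_rows(
  plan=[
    {"travel": [0,0,-14],"delta_rot": [0,0,0],"fingers": 1},
    {"travel": [0,0,-20],"delta_rot": [0,0,0],"fingers": 1},
    {"travel": [0,0,-20],"delta_rot": [0,0,0],"fingers": 1},
    {"travel": [0,0,-14],"delta_rot": [0,0,0],"fingers": 1},
    {"travel": [0,0,0],"delta_rot": [0,0,0],"fingers": 1},
    {"travel": [0,0,0],"delta_rot": [0,0,0],"fingers": 1},
  ],
)

```text
clock: 21.72
eef_pos: [528.6, 213.6, 277.3]
eef_rot: [-3.141, -0.001, 2.92]
wrist_force: [-0.4, -0.4, -2.0]
finger_gap: 15.9
```

send_rows(
  plan=[
    {"travel": [0,0,14],"delta_rot": [0,0,0],"fingers": 1},
    {"travel": [0,0,20],"delta_rot": [0,0,0],"fingers": 1},
    {"travel": [0,0,20],"delta_rot": [0,0,0],"fingers": 1},
    {"travel": [0,0,14],"delta_rot": [0,0,0],"fingers": 1},
    {"travel": [0,0,0],"delta_rot": [0,0,0],"fingers": 1},
    {"travel": [0,0,0],"delta_rot": [0,0,0],"fingers": 1},
    {"travel": [0,0,0],"delta_rot": [0,0,0],"fingers": 1},
  ],
)

```text
clock: 22.6
eef_pos: [529.0, 213.8, 210.6]
eef_rot: [3.141, 0.001, 2.92]
wrist_force: [-0.4, -0.3, -1.0]
finger_gap: 15.5
```

send_rows(
  plan=[
    {"travel": [0,0,-14],"delta_rot": [0,0,0],"fingers": 1},
    {"travel": [0,0,-20],"delta_rot": [0,0,0],"fingers": 1},
    {"travel": [0,0,-20],"delta_rot": [0,0,0],"fingers": 1},
    {"travel": [0,0,-14],"delta_rot": [0,0,0],"fingers": 1},
    {"travel": [0,0,0],"delta_rot": [0,0,0],"fingers": 1},
    {"travel": [0,0,0],"delta_rot": [0,0,0],"fingers": 1},
  ],
)

```text
clock: 23.35
eef_pos: [528.6, 213.6, 277.3]
eef_rot: [-3.141, -0.001, 2.92]
wrist_force: [0.3, -0.2, -0.7]
finger_gap: 15.8
```

send_rows(
  plan=[
    {"travel": [0,0,-15],"delta_rot": [0,0,0],"fingers": 1},
    {"travel": [0,0,-25],"delta_rot": [0,0,0],"fingers": 1},
    {"travel": [0,0,-25],"delta_rot": [0,0,0],"fingers": 1},
    {"travel": [18,-5,0],"delta_rot": [0,0,0],"fingers": 1},
    {"travel": [30,-11,0],"delta_rot": [0,0,0],"fingers": 1},
    {"travel": [30,-11,0],"delta_rot": [0,0,0],"fingers": 1},
    {"travel": [20,-7,0],"delta_rot": [0,0,0],"fingers": 1},
  ],
)

```text
clock: 24.22
eef_pos: [424.5, 201.9, 343.8]
eef_rot: [3.141, 0.001, 2.92]
wrist_force: [0.6, 0.6, -0.6]
finger_gap: 15.5
```

send_rows(
  plan=[
    {"travel": [-4,-22,0],"delta_rot": [0,0,0],"fingers": 1},
    {"travel": [-11,-47,0],"delta_rot": [0,0,0],"fingers": 1},
    {"travel": [-11,-47,0],"delta_rot": [0,0,0],"fingers": 1},
    {"travel": [-11,-47,0],"delta_rot": [0,0,0],"fingers": 1},
    {"travel": [-11,-47,0],"delta_rot": [0,0,0],"fingers": 1},
    {"travel": [-11,-47,0],"delta_rot": [0,0,0],"fingers": 1},
    {"travel": [-11,-47,0],"delta_rot": [0,0,0],"fingers": 1},
    {"travel": [-10,-47,0],"delta_rot": [0,0,0],"fingers": 1},
    {"travel": [-10,-47,0],"delta_rot": [0,0,0],"fingers": 1},
    {"travel": [-10,-47,0],"delta_rot": [0,0,0],"fingers": 1},
    {"travel": [-5,-23,0],"delta_rot": [0,0,0],"fingers": 1},
    {"travel": [0,0,0],"delta_rot": [0,0,0],"fingers": 1},
    {"travel": [0,0,0],"delta_rot": [0,0,0],"fingers": 1},
  ],
)

```text
clock: 25.85
eef_pos: [425.4, -276.9, 343.3]
eef_rot: [3.142, 0.0, 2.92]
wrist_force: [-0.1, 0.5, -1.5]
finger_gap: 15.5
```

send_rows(
  plan=[
    {"travel": [0,-0.7,27],"delta_rot": [0,0,0],"fingers": 1},
    {"travel": [0,0,40],"delta_rot": [0,0,0],"fingers": 1},
    {"travel": [0,0,30],"delta_rot": [0,0,0],"fingers": 1},
    {"travel": [0,0,11],"delta_rot": [0,0,0],"fingers": 1},
    {"travel": [-15,0,0],"delta_rot": [0,0,0],"fingers": 1},
    {"travel": [-20,0,0],"delta_rot": [0,0,0],"fingers": 1},
    {"travel": [-20,0,0],"delta_rot": [0,0,0],"fingers": 1},
    {"travel": [-20,0,0],"delta_rot": [0,0,0],"fingers": 1},
    {"travel": [-15,0,0],"delta_rot": [0,0,0],"fingers": 1},
    {"travel": [-10,0,0],"delta_rot": [0,0,0],"fingers": 1},
    {"travel": [0,0,0],"delta_rot": [0,0,0],"fingers": 1},
    {"travel": [0,0,0],"delta_rot": [0,0,0],"fingers": 1},
  ],
)

```text
clock: 27.35
eef_pos: [522.4, -300.1, 235.2]
eef_rot: [-3.142, 0.0, 2.92]
wrist_force: [0.3, -1.3, -1.0]
finger_gap: 15.7
```

send_rows(
  plan=[
    {"travel": [0,0,10],"delta_rot": [0,0,0],"fingers": 1},
    {"travel": [0,0,8],"delta_rot": [0,0,0],"fingers": 1},
    {"travel": [0,0,4],"delta_rot": [0,0,0],"fingers": 1},
    {"travel": [0,0,0],"delta_rot": [0,0,0],"fingers": 1},
    {"travel": [0,0,0],"delta_rot": [0,0,0],"fingers": 1},
  ],
)

```text
clock: 27.98
eef_pos: [522.7, -300.3, 212.9]
eef_rot: [-3.142, -0.0, 2.92]
wrist_force: [0.3, -1.0, -0.2]
finger_gap: 15.7
```

Run:
```python
from h import *
s,T=tool(); print(s['clock'],s['eef_pos'],s['finger_gap'],s['wrist_force'])
c=camera('scene'); c2=camera('wrist')
a=np.concatenate([cv2.resize(c['color'][70:270,50:250],(420,420)),c2['color'][:,130:430]],1); cv2.imwrite('pics/s7.png',a[...,::-1])
```

```text
27.975 [ 522.6813926  -300.25380124  212.88118655] 15.662252721566391 [ 0.25885505 -1.03177345 -0.24489008]
```

View pics/s7.png

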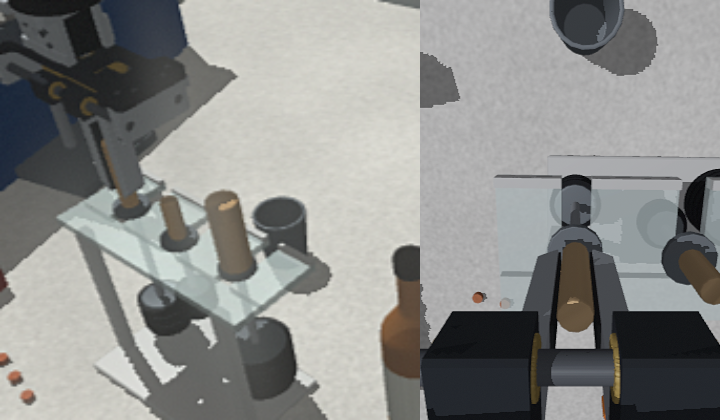

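Both crops show the brush seated in its own slot with the shaft inside the fork. I'll lower it the last millimetre, open and rise.

send_rows(
  plan=[
    {"travel": [0,0,0.8],"delta_rot": [0,0,0],"fingers": 1},
    {"travel": [0,0,0],"delta_rot": [0,0,0],"fingers": 0.5},
    {"travel": [0,0,0],"delta_rot": [0,0,0],"fingers": 0},
    {"travel": [0,0,0],"delta_rot": [0,0,0],"fingers": 0},
    {"travel": [0,0,0],"delta_rot": [0,0,0],"fingers": 0},
    {"travel": [0,0,0],"delta_rot": [0,0,0],"fingers": 0},
    {"travel": [0,0,-15],"delta_rot": [0,0,0],"fingers": 0},
    {"travel": [0,0,-30],"delta_rot": [0,0,0],"fingers": 0},
    {"travel": [0,0,-40],"delta_rot": [0,0,0],"fingers": 0},
    {"travel": [0,0,-40],"delta_rot": [0,0,0],"fingers": 0},
    {"travel": [40,0,-10],"delta_rot": [0,0,0],"fingers": 0},
    {"travel": [40,0,0],"delta_rot": [0,0,0],"fingers": 0},
    {"travel": [0,0,0],"delta_rot": [0,0,0],"fingers": 0},
    {"travel": [0,0,0],"delta_rot": [0,0,0],"fingers": 0},
  ],
)

```text
clock: 29.82
eef_pos: [445.0, -282.8, 348.0]
eef_rot: [-3.141, 0.001, 2.92]
wrist_force: [0.1, 0.8, -0.1]
finger_gap: 46.8
```

Run:
```python
from h import *
s,T=tool(); print(s['clock'],s['eef_pos'],s['finger_gap'],s['wrist_force'])
for n in ['top','scene']:
  c=camera(n); TT=np.array(c['world_from_camera'])
  for k in ['brush','brush_short','brush_fat','cover_tab','beaker','bottle','cup','jar']:
    print(n,k,[(W(TT,d['at']).round(1).tolist(),round(d['confidence'],2)) for d in tip_of(k,n)[:1]])
  P=cloud(c,np.ones((420,560),bool),TT)
  for lo,hi in [(182,215),(215,236),(236,256)]:
      Q=P[(P[:,2]>lo)&(P[:,2]<hi)&(np.hypot(P[:,0]-523,P[:,1]+300)<28)]
      if len(Q)>5: print(lo,len(Q),np.median(Q,0).round(1),Q.min(0).round(1),Q.max(0).round(1))
cv2.imwrite('pics/s8.png',c['color'][...,::-1])
```

```text
29.825 [ 445.03715627 -282.77705322  347.99029814] 46.841102131796504 [ 0.08026837  0.83838381 -0.06944196]
top brush [([524.0, -297.8, 20.8], 0.45)]
top brush_short [([542.9, -237.8, 84.7], 0.66)]
top brush_fat [([550.4, -162.2, 26.9], 0.83)]
top cover_tab [([627.9, 266.6, 165.8], 0.84)]
top beaker [([525.3, 208.7, 8.6], 0.68)]
top bottle [([531.2, -9.3, -1.6], 0.59)]
top cup [([363.0, -258.8, -3.9], 0.57)]
top jar [([378.7, 92.3, -3.9], 0.89)]
scene brush [([522.8, -305.9, 19.5], 0.91)]
scene brush_short [([547.1, -232.4, 88.4], 0.88)]
scene brush_fat [([552.8, -170.4, 31.0], 0.84)]
scene cover_tab [([625.0, 264.1, 167.8], 0.84)]
scene beaker [([527.6, 213.9, 10.1], 0.79)]
scene bottle [([535.7, -9.2, 0.7], 0.65)]
scene cup [([372.1, -257.3, -2.9], 0.83)]
scene jar [([386.0, 94.5, -2.1], 0.62)]
182 128 [ 528.6 -296.3  199. ] [ 518.8 -307.4  182. ] [ 533.1 -292.3  214.8]
215 88 [ 528.8 -296.4  226. ] [ 515.1 -307.3  215.1] [ 533.  -292.6  235.9]
236 79 [ 526.5 -297.6  244.8] [ 517.8 -308.   236.1] [ 532.2 -292.6  249.2]
```

View pics/s8.png

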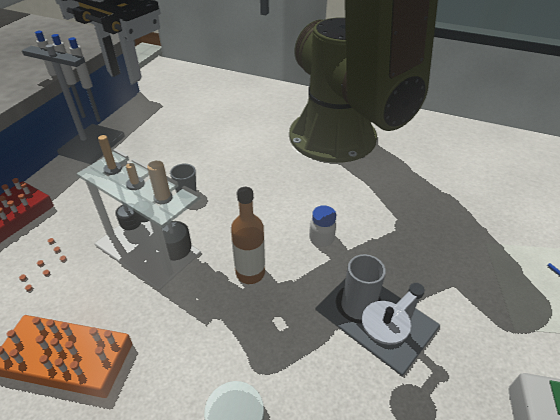

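The final view shows the long brush back in its slot at (107,155), upright as before. The cover is open at (388,322), the beaker stands at (365,285), the gripper is clear and the rest is undisturbed. Handing in.

```bash
python3 -c "
from cell import manip
print(manip.sign_off())"
```

```text
the job is handed in; nothing more can be done
None
```

The job is done and handed in at about 30 s of the 72 s allowed; the hand-in reports no verdict.

**Cover:** I swung it open to about 1.42 rad, measured from the peg's position, and it stayed there.

**Scrubbing:** I made three full strokes. At the bottom the brush's lower end was about 6 mm above the beaker's inner floor. At the top it was about 72 mm above the floor, which brings the bristles to the rim. The first up-stroke's peak was commanded the same as the others but not read back separately. Wrist force readings at the end of each move stayed within about 2 N while scrubbing.

**Brush:** It hangs upright in its own slot again. The handle's measured position is within about 1 mm of where it started.

**Other things:** The last checks put the beaker, the other two brushes, the bottle, the cup and the jar where they began, within the cameras' few millimetres of error. The gripper is clear of everything.

**Disagreement:** One scene-camera reading put the brush's lower end about 5 mm off in y (−306 against about −301 mm at the start). The depth readings of the handle and the top camera did not confirm it.

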